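# Scan a filament spool and its carton to pair them

## Task

Pair the red filament spool with its carton: take the cordless scanner out of its charging dock, aim it squarely at the middle of the label on the red spool from 5 to 20 cm away and hold it still for about a second, then do the same at the label on the brown carton on the tilted stand. Then put the scanner back nose down in its dock the way it was, without dropping it. Do not touch the red spool or the carton, and leave the other things on the bench where they are.

Things in the scene. Friction and masses are not known exactly. Their poses are not given: they have to be found in the camera images.
- scanner: Cordless pistol-grip barcode scanner, dark grey with yellow nose and butt, 0.2 kg; it reads by itself, no trigger pull. Starts nose down in the dock. Origin: middle of the scan window, the flat end of the nose; the beam leaves it along -z (down in the dock). Head 94 mm long along +z; nose 44 (x) by 60 mm (y), first 30 mm. Handle runs towards -x, rising 10 degrees, ending 140 mm from the origin.
- scanner_grip (a point): Middle of the scanner's handle where it is best gripped, fingers closing along the scanner's y on its flat sides 30 mm apart. It lies 62 mm towards -x and 72 mm towards +z from the scanner's origin, about 50 mm from the centre of mass; the handle is 34 mm deep, half below this point. Axes as the scanner's.
- dock: Scanner's charging dock, fixed: black foot 132 by 98 mm, grey cup. Origin: on the bench under the cup's middle. Cup 54 (x) by 70 mm (y) inside (5 mm play), floor 20 mm above the bench, walls to 54 mm, lips to 63 mm flared outward. On its -x side a 40 mm wide rest, top at 68 mm, under the handle. Docked, the window lies on the cup floor over this origin, all axes match, the handle to -x.
- red_spool: Spool of red filament with black flanges 160 mm across (the red shows through five round sight holes), 58 mm high, bore 52 mm, lying flat on top of an equal grey spool, loose. Origin: centre of its underside, z up.
- spool_label (a point): Middle of the white barcode label, 30 by 52 mm, on the red spool's upper flange (116 mm above the bench), 53 mm from the spool's axis. Its z points out of the label (up), x away from the spool's axis.
- carton: Closed brown carton, 165 by 165 by 62 mm, fixed on a grey tilting stand (base 185 by 196 mm), tilted 14 to 30 degrees, its front edge (towards the robot) lower, far edge up to 175 mm above the bench; slotted posts 125 mm high at both sides. Origin: under the middle of its front lower edge, x up the slope, z square to its large faces.
- carton_label (a point): Middle of the white barcode label, 40 by 64 mm, on the upper, sloping face of the carton. Its z points square out of the label (up and to the stand's front), x up the slope.
- grey_spool: Spool of grey filament, same size, under the red one, loose. Origin: centre of its underside.
- natural_spool: Cream-coloured spool, same size, at the back of the bench, loose.
- blue_spool: Blue spool with a label of its own, same size, on top of the cream-coloured one, loose. Not to be scanned.
- tape_roll: Roll of brown packing tape, 104 mm across, 48 mm high, loose, at the back.
- label_roll: Roll of white labels, 96 mm across, 56 mm high, loose, at the back.
- marker: White and blue marker pen, 138 mm long, 14 mm thick, loose, near the front.
- cutters: Flush cutters with red handles, 155 mm long, 14 mm thick, loose, near the front.
- caliper: Digital caliper, 215 mm long, 14 mm thick, loose, near the front.
Not all that is in view belongs to the job. Leave any green or pink look-alike of the scanner alone.

How it is judged:
By the outcome, as a careful person would: the job done as asked, in the order asked, and still so for the second after the job is handed in, with the robot touching nothing.
It also fails if it takes over 53 s, if anything falls off the work surface, if the arm or the gripper's body presses on something with over 40 N, if the wrist force passes 120 N, or if a joint passes its speed limit or range.

## Robot

A 6-joint arm with a two-finger parallel gripper is mounted at the origin on the work surface. World frame = base frame: x ahead of the robot, y to its left, z up, the work surface at z = 0. Lengths are in m, angles in degrees, forces in N, time in s.
With the tool pointing down it reaches from about 0.4 to 0.825 m from the base axis. Payload 7 kg.
Tool frame: the origin (TCP) lies midway between the tips of the shut fingers; the grasp point (between the pads) lies 19 mm behind it; z points along the fingers, y is the direction in which the jaws open and shut (so a half turn about z gives the same grasp; the last joint's range is limited). The gripper opens to 88 mm and grips with 3 to 60 N. Pads are 19 mm wide; open, the fingers measure 130 mm over their backs; the gripper's body (78 mm by 193 mm) begins 47 mm behind the grasp point.
Start: joints at [-46.92, 20.546, 0.682, 0, -70.136, -16.507], TCP at [0.302, -0.604, 0.227] pointing down, gripper open.
Joint ranges: [-176.03, 176.03], [-82.01, 121.73], [-58.28, 71.71], [-173.87, 95.51], [-174.79, -0.11], [-173.66, 173.66]. Speed limits (degrees/s): [136.94, 136.94, 172.46, 180, 180, 180].

## Interface

Orientations are given as a 3x3 rotation matrix whose columns are the frame's x, y, z axes.
In Python, from rig import robot gives the robot as it stands. Calls block until the motion is done:
- robot.goto(position, orientation): joint-space move of the TCP to a pose.
- robot.servo_line(position, ori=None, speed=0.15): straight line of the TCP; ori=None keeps the orientation; speed is the mean speed in m/s.
- robot.movej(angles): joint-space move.
- robot.move_gripper(opening): opening from 0.0 (shut) to 1.0 (fully open); the grip force is fixed at half the most; returns when the fingers have stopped.
- robot.dwell(seconds).
- robot.ik(position, orientation): joint angles nearest the present ones, or None.
- robot.grab_frame(name): name is "scene" or "side" or "wrist"; returns (picture, depth): 400x640x3 uint8, red, green, blue; 400x640 float32, m along the optical axis (not along the pixel's ray), 0 where there is no reading.
- robot.camera_info(name): a dict with "vfov" (degrees; the focal length in pixels is half the picture's height over the tangent of half this angle, whatever the lens; pixels are square), "cx", "cy" (the principal point, pixels), "k1" (the pictures are not rectified: a ray, as slopes to the right and down, at radius r is drawn at 1 + k1 r^2 times it, then the intrinsics apply), "view" (4x4, takes a point from world to camera coordinates); the wrist camera has in their place "T_tool_cam" (4x4, takes a point from camera to tool coordinates, whose origin is the TCP and whose axes are the flange's). Camera axes: x right, y down, z forward; pixel columns grow to the right and rows downward; lengths in m; the calibration is good to about 2 mm. A picture is of the moment at which its call begins: read the wrist's pose just before it. camera_info takes no time and is no camera call.
A pose or a line that the arm cannot do raises robot.Unreachable and nothing moves.
- robot.job_done(): hands the job in, once; it reports no verdict.
Readings, each from a call of its own:
- robot.read_t(): time.
- robot.read_qpos(): joint angles.
- robot.read_qvel(): joint speeds.
- robot.read_effort(): joint torques, N m.
- robot.read_position(): TCP position.
- robot.read_tcp_rot(): TCP orientation.
- robot.read_force(): force on the tool from outside, world axes, zero at the start.
- robot.read_ft_torque(): the same for the moment, N m.
- robot.read_grip_width(): opening from 0.0 (shut) to 1.0 (fully open).
Only numpy, scipy, OpenCV 4.12 (cv2) and the standard library are available. Lean on these libraries where they do the work, as an engineer would, in place of code of your own. Each camera call takes 0.05 s, during which the arm holds its last target.

## Working session

There is one attempt and no reset: what is moved stays moved. The work goes in short steps, each a Python script; the robot and the scene stay as the last script left them, time stands still between calls to the robot, and variables do not carry over. Pictures are saved under pics/ and viewed, and the job is handed in when it is done.

```bash
ls; mkdir -p pics; cat > h.py <<'E'
import numpy as np, cv2
from rig import robot
def shot(n,f):
    im,d=robot.grab_frame(n); cv2.imwrite(f'pics/{f}.png',im[:,:,::-1]); np.savez(f'{f}.npz',im=im,d=d)
    return im,d
def ray(ci,u,v):
    f=200/np.tan(np.radians(ci['vfov']/2)); x=(u-ci['cx'])/f; y=(v-ci['cy'])/f
    sx,sy=x,y
    for _ in range(20):
        r2=sx*sx+sy*sy; sx=x/(1+ci['k1']*r2); sy=y/(1+ci['k1']*r2)
    return sx,sy
def world(ci,u,v,d,T=None):
    sx,sy=ray(ci,u,v); p=np.stack([sx*d,sy*d,d+0*sx,1+0*sx])
    M=np.linalg.inv(np.array(ci['view'])) if T is None else T
    return (M@p)[:3].T if p.ndim>1 else (M@p)[:3]
E
python3 - <<'E'
from h import *
for n in ("scene","side","wrist"):
    print(n,robot.camera_info(n)); shot(n,n+'0')
print(robot.read_t(),robot.read_position(),robot.read_tcp_rot(),robot.read_grip_width())
E
```

```text
pics
scene {'vfov': 53.63006202674515, 'cx': 319.2656178798358, 'cy': 202.64872439792694, 'k1': -0.04195726087776784, 'view': array([[ 0.87643851,  0.48137319, -0.01163526, -0.46003069],
       [ 0.30395376, -0.57182807, -0.76198739, -0.01468576],
       [-0.37345367,  0.66429851, -0.64748733,  1.35359515],
       [ 0.        ,  0.        ,  0.        ,  1.        ]])}
side {'vfov': 56.69342556810591, 'cx': 322.416260013742, 'cy': 202.46753981449757, 'k1': 0.00022459823575297084, 'view': array([[-0.84667767, -0.53190363, -0.0146781 ,  0.45919399],
       [-0.38741703,  0.6351256 , -0.66822416,  0.16974933],
       [ 0.36475329, -0.56008393, -0.74381519,  0.86569054],
       [ 0.        ,  0.        ,  0.        ,  1.        ]])}
wrist {'vfov': 65.3681867698571, 'cx': 321.02820405044577, 'cy': 197.0106492040761, 'k1': -0.061443206148277724, 'T_tool_cam': array([[ 1.03878824e-04, -9.66072801e-01, -2.58269882e-01,
         6.97006389e-02],
       [ 9.99999935e-01,  1.10416291e-05,  3.60908516e-04,
        -3.23912544e-04],
       [-3.45812181e-04, -2.58269903e-01,  9.66072739e-01,
        -1.58873924e-01],
       [ 0.00000000e+00,  0.00000000e+00,  0.00000000e+00,
         1.00000000e+00]])}
0.15 [ 0.30175205 -0.6033614   0.22581467] [[-8.94392923e-01 -4.47281547e-01 -7.19083056e-04]
 [-4.47282102e-01  8.94392238e-01  1.11590409e-03]
 [ 1.44018997e-04  1.31968970e-03 -9.99999119e-01]] 0.9997802049449068
```

View pics/scene0.png

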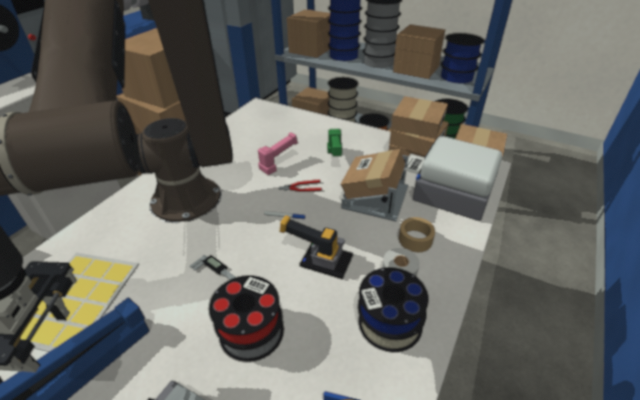

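View pics/side0.png

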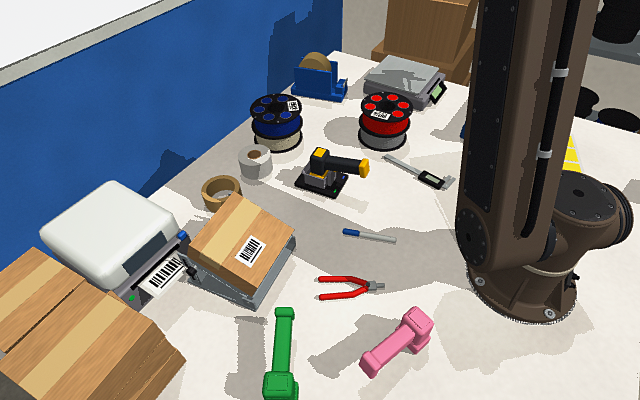

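View pics/wrist0.png

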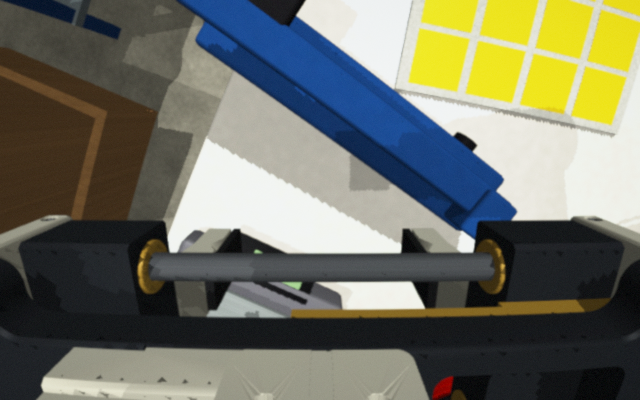

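Dark-grey and yellow scanner in its dock is at side (325,170) and scene (318,243). The look-alikes are pink, side (400,340), and green, side (280,350). The red spool is at side (385,115), with the blue decoy at (277,115). The carton label is at side (250,250), with a printer-label decoy at (165,275). I'll enlarge crops to confirm.

```bash
python3 - <<'E'
import cv2,numpy as np
a=cv2.imread('pics/side0.png'); b=cv2.imread('pics/scene0.png')
def c(im,x0,y0,w,h,s,n): cv2.imwrite(f'pics/{n}.png',cv2.resize(im[y0:y0+h,x0:x0+w],None,fx=s,fy=s,interpolation=cv2.INTER_CUBIC))
c(a,290,140,90,65,8,'c_scan_side'); c(b,270,205,95,75,8,'c_scan_scene')
c(a,350,85,70,70,8,'c_red_side'); c(a,180,185,125,125,6,'c_cart_side')
c(b,200,265,95,95,6,'c_red_scene'); c(b,330,140,90,75,8,'c_cart_scene')
E
```

```text
(no output)
```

View pics/c_scan_side.png

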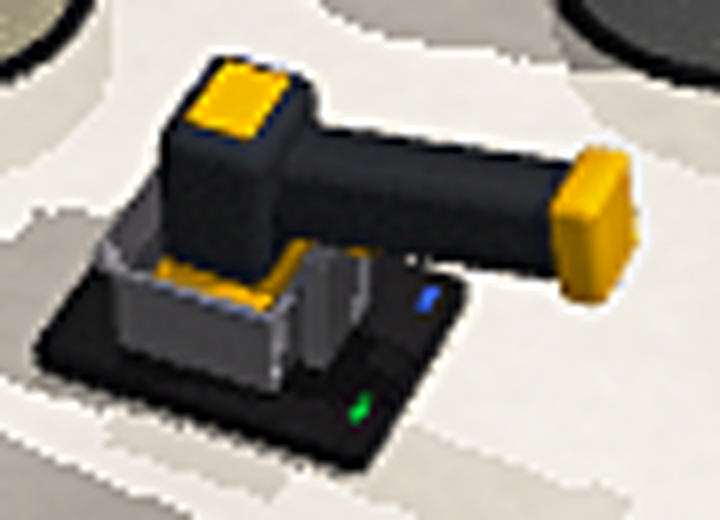

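View pics/c_scan_scene.png

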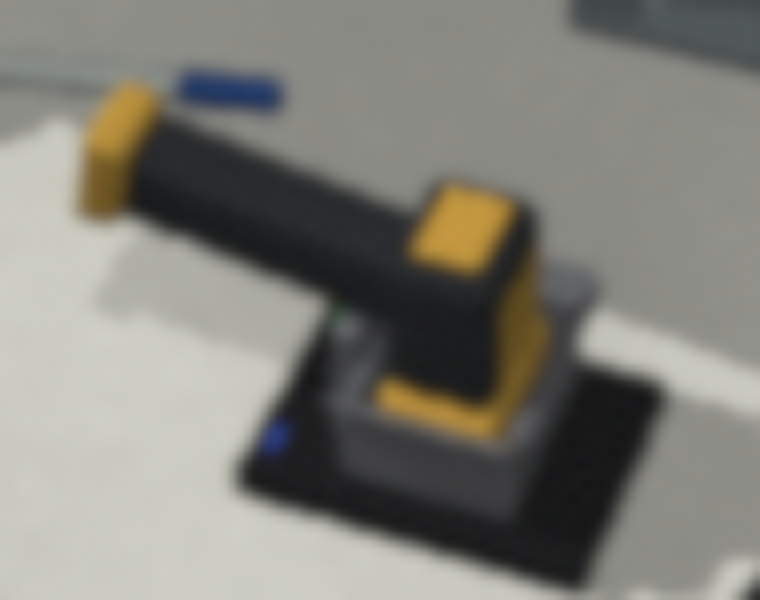

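View pics/c_red_side.png

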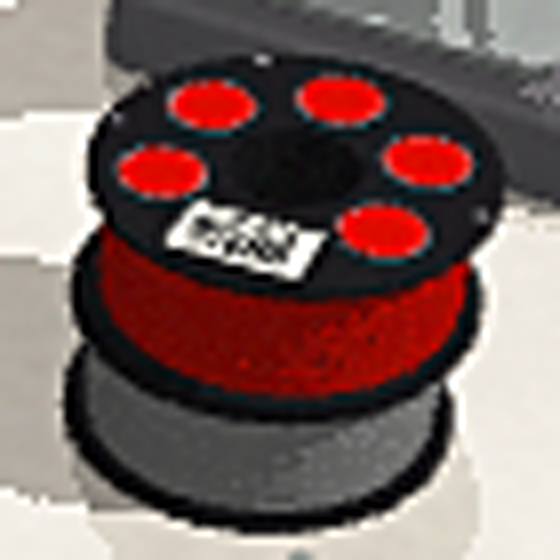

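View pics/c_cart_side.png

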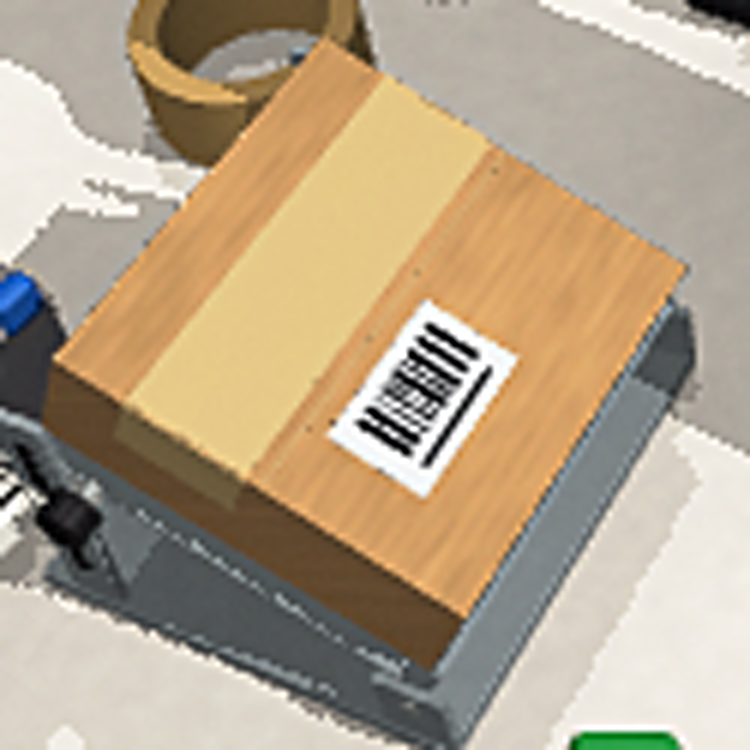

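View pics/c_cart_scene.png

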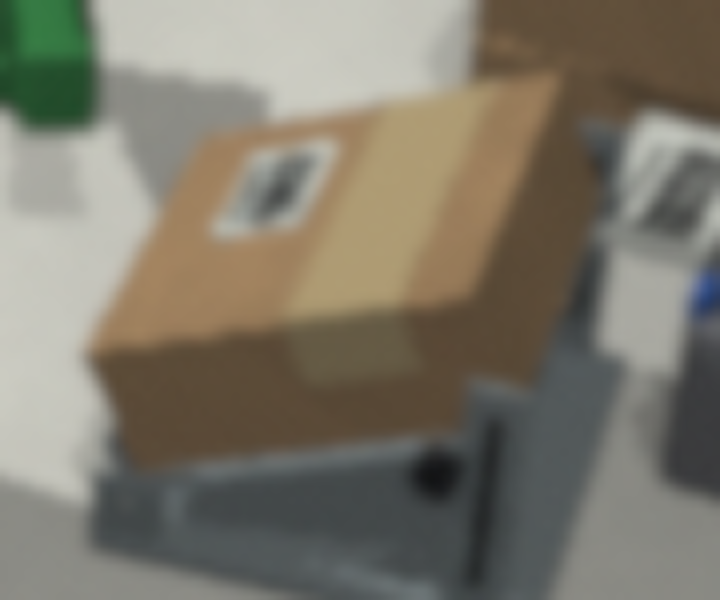

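```bash
cat >> h.py <<'E'
def cloud(n,f):
    z=np.load(f'{f}.npz'); ci=robot.camera_info(n); v,u=np.mgrid[:400,:640].astype(float)
    sx,sy=ray(ci,u,v); d=z['d']; P=np.stack([sx*d,sy*d,d,np.ones_like(d)],-1)@np.linalg.inv(ci['view']).T
    return P[...,:3],z['im'],d>0
E
python3 - <<'E'
from h import *
np.set_printoptions(precision=4,suppress=True)
def red_circle(xy):
    A=np.c_[2*xy,np.ones(len(xy))]; s=np.linalg.lstsq(A,(xy**2).sum(1),rcond=None)[0]; return s[:2],np.sqrt(s[2]+s[:2]@s[:2])
for n,box in (('side',dict(sp=(350,85,420,155),ca=(180,185,305,310),sc=(290,140,380,205))),('scene',dict(sp=(200,265,295,360),ca=(330,140,410,205),sc=(270,205,365,280)))):
    P,im,ok=cloud(n,n+'0'); hsv=cv2.cvtColor(im,cv2.COLOR_RGB2HSV)
    print(n)
    def sub(b): return (P[b[1]:b[3],b[0]:b[2]],im[b[1]:b[3],b[0]:b[2]].astype(int),hsv[b[1]:b[3],b[0]:b[2]].astype(int),ok[b[1]:b[3],b[0]:b[2]])
    p,c,h,o=sub(box['sp'])
    m=o&(abs(p[...,2]-.116)<.008)
    (cc,r)=cv2.minEnclosingCircle(p[m][:,:2].astype(np.float32)); print('flange',cc,r,m.sum(),'z',np.median(p[m][:,2]))
    w=m&(c.min(-1)>120); q=p[w]; print('label',w.sum(),q.mean(0), cv2.minAreaRect((q[:,:2]*1000).astype(np.float32)))
    p,c,h,o=sub(box['ca']); brown=o&(h[...,0]>8)&(h[...,0]<28)&(h[...,1]>60)&(p[...,2]>.06)&(p[...,0]>.1)
    X=p[brown]; best=None; rng=np.random.default_rng(0)
    for _ in range(500):
        a,b,d=X[rng.choice(len(X),3)]; nn=np.cross(b-a,d-a); 
        if np.linalg.norm(nn)<1e-6: continue
        nn/=np.linalg.norm(nn); nn*=np.sign(nn[2]); 
        if nn[2]<.8: continue
        i=abs((X-a)@nn)<.003
        if best is None or i.sum()>best.sum(): best=i
    Y=X[best]; ce=Y.mean(0); nn=np.linalg.svd(Y-ce,full_matrices=False)[2][2]; nn*=np.sign(nn[2]); print('face',ce,nn,np.degrees(np.arccos(nn[2])),best.sum())
    fm=o&(abs((p-ce)@nn)<.004); w=fm&(c.min(-1)>130)&(h[...,1]<50); nl,lab,st,cen=cv2.connectedComponentsWithStats(w.astype(np.uint8))
    for k in range(1,nl):
        if st[k,4]>40:
            q=p[lab==k]; print('clabel',st[k],q.mean(0))
            ex=np.array([0,0,1])-nn*nn[2]; ex/=np.linalg.norm(ex); ey=np.cross(nn,ex)
            print(' ex',ex,cv2.minAreaRect(np.c_[(q-ce)@ex,(q-ce)@ey].astype(np.float32)*1000), 'face rect',cv2.minAreaRect(np.c_[(Y-ce)@ex,(Y-ce)@ey].astype(np.float32)*1000))
            r=cv2.minAreaRect(np.c_[(q-ce)@ex,(q-ce)@ey].astype(np.float32)*1000); print(' labelcentre',ce+ex*r[0][0]/1e3+ey*r[0][1]/1e3)
    p,c,h,o=sub(box['sc'])
    dark=o&((c.max(-1)<90)|((h[...,0]>15)&(h[...,0]<28)&(h[...,1]>120)))
    top=dark&(p[...,2]>.105)&(p[...,2]<.2)
    print('top z',np.percentile(p[top][:,2],[50,90,99]))
    t=p[top]; print('headtop/handle rect',cv2.minAreaRect((t[:,:2]*1000).astype(np.float32)),t[:,:2].min(0),t[:,:2].max(0))
    foot=dark&(p[...,2]>.001)&(p[...,2]<.018); print('foot',np.median(p[foot][:,2]),cv2.minAreaRect((p[foot][:,:2]*1000).astype(np.float32)))
    y=dark&(h[...,1]>120)&(p[...,2]>.108)&(p[...,2]<.125); print('yellowtop',y.sum(),p[y].mean(0))
E
```

```text
side
flange (0.5000765919685364, -0.3087455928325653) 0.08380551636219025 1182 z 0.11536847944010986
label 96 [ 0.4987 -0.2586  0.1157] ((509.81646728515625, -286.4155578613281), (114.35910034179688, 142.80686950683594), 61.291099548339844)
face [0.5472 0.3129 0.1238] [-0.3988 -0.0548  0.9154] 23.737122802636026 4714
clabel [ 55  50  31  33 379] [0.516  0.3275 0.1121]
 ex [0.9069 0.1246 0.4025] ((-31.025291442871094, 17.663867950439453), (40.223968505859375, 65.21795654296875), 0.1410490721464157) face rect ((-3.3459320068359375, -3.9408416748046875), (167.06634521484375, 164.69676208496094), 89.94335174560547)
 labelcentre [0.5167 0.3265 0.1113]
top z [0.1118 0.1205 0.1244]
headtop/handle rect ((503.73492431640625, -25.778575897216797), (156.3079376220703, 48.94520950317383), 8.326631546020508) [ 0.4255 -0.0508] [0.5829 0.0081]
foot 0.01380421298303569 ((605.27587890625, -107.14688110351562), (289.685546875, 243.32887268066406), 87.40731048583984)
yellowtop 203 [ 0.4987 -0.0249  0.116 ]
scene
flange (0.500421404838562, -0.30660873651504517) 0.08202570676803589 3049 z 0.1154003283424
[... 197 characters left out ...]
23.816073498093107 1075
clabel [27 18 15 12 71] [0.516  0.3261 0.1128]
 ex [0.9054 0.1311 0.4038] ((-37.26722717285156, 34.5537223815918), (43.99748229980469, 68.66262817382812), 2.1824355125427246) face rect ((-7.450592041015625, 10.907966613769531), (165.30740356445312, 171.70883178710938), 0.29087111353874207)
 labelcentre [0.5155 0.3276 0.1115]
top z [0.1121 0.1203 0.1251]
headtop/handle rect ((578.0123901367188, -42.616249084472656), (85.56592559814453, 292.6222229003906), 77.35721588134766) [ 0.4312 -0.1164] [0.7114 0.0014]
foot 0.014497875111253444 ((547.57958984375, 85.05708312988281), (128.68605041503906, 312.8545837402344), 7.186010837554932)
yellowtop 161 [ 0.5162 -0.0295  0.1161]
```

```bash
python3 - <<'E'
from h import *
np.set_printoptions(precision=4,suppress=True)
for n,b,sb in (('side',(290,140,380,205),(350,85,420,155)),('scene',(270,205,365,280),(200,265,295,360))):
    P,im,ok=cloud(n,n+'0'); hsv=cv2.cvtColor(im,cv2.COLOR_RGB2HSV).astype(int)
    s=np.s_[b[1]:b[3],b[0]:b[2]]; p,c,h,o=P[s],im[s].astype(int),hsv[s],ok[s]
    y=o&(h[...,0]>12)&(h[...,0]<30)&(h[...,1]>130)&(c.max(-1)>90)
    nl,lab,st,cen=cv2.connectedComponentsWithStats(y.astype(np.uint8))
    for k in range(1,nl):
        if st[k,4]>12: q=p[lab==k]; print(n,'yel',cen[k]+b[:2],st[k,4],q.mean(0),q.min(0),q.max(0))
    top=o&(c.max(-1)<110)&(p[...,2]>.07)&(p[...,2]<.15)
    nl,lab,st,cen=cv2.connectedComponentsWithStats((top|(y&(p[...,2]>.07))).astype(np.uint8)); k=1+np.argmax(st[1:,4])
    q=p[lab==k]; print('body',cv2.minAreaRect((q[:,:2]*1000).astype(np.float32)),q.max(0))
    ft=o&(c.max(-1)<60)&(p[...,2]<.02); nl,lab,st,cen=cv2.connectedComponentsWithStats(ft.astype(np.uint8)); k=1+np.argmax(st[1:,4])
    q=p[lab==k]; print('foot',np.median(q[:,2]),cv2.minAreaRect((q[:,:2]*1000).astype(np.float32)),st[k,4])
    # cup walls grey z 45..65
    s=np.s_[sb[1]:sb[3],sb[0]:sb[2]]; p,c,h,o=P[s],im[s].astype(int),hsv[s],ok[s]
    w=o&(abs(p[...,2]-.1155)<.005)&(c.min(-1)>100)&(np.hypot(p[...,0]-.5,p[...,1]+.307)<.078)
    w=cv2.morphologyEx(w.astype(np.uint8),cv2.MORPH_CLOSE,np.ones((3,3)))
    nl,lab,st,cen=cv2.connectedComponentsWithStats(w); k=1+np.argmax(st[1:,4]); q=p[lab==k]
    print('slabel',st[k,4],q.mean(0),cv2.minAreaRect((q[:,:2]*1000).astype(np.float32)))
    m=o&(abs(p[...,2]-.1155)<.004); q=p[m][:,:2]; q=q[np.hypot(q[:,0]-.5,q[:,1]+.307)<.086]
    print('bbox flange',(q.min(0)+q.max(0))/2,q.max(0)-q.min(0))
E
```

```text
side yel [319.275  152.0375] 80 [ 0.5619 -0.0184  0.1137] [ 0.5495 -0.0377  0.1111] [ 0.5776 -0.0005  0.1171]
side yel [363.7485 167.816 ] 163 [ 0.4322 -0.0285  0.1102] [ 0.4231 -0.0503  0.0828] [ 0.4472 -0.0163  0.1262]
side yel [319.2264 174.3962] 53 [ 0.553  -0.0016  0.0489] [ 0.5367 -0.03    0.0456] [0.5804 0.0224 0.0635]
body ((502.36181640625, -25.791702270507812), (158.69435119628906, 54.14841842651367), 7.755700588226318) [0.5829 0.0109 0.1262]
foot 0.014380095664885517 ((558.167236328125, -18.86025619506836), (131.21600341796875, 98.32479095458984), 7.4450554847717285) 562
slabel 115 [ 0.4979 -0.2547  0.1159] ((498.550537109375, -259.6571350097656), (55.176666259765625, 46.211875915527344), 3.8711442947387695)
bbox flange [ 0.5023 -0.3071] [0.1597 0.1636]
scene yel [284.0267 222.6667] 75 [ 0.4402 -0.0436  0.117 ] [ 0.4319 -0.0548  0.093 ] [ 0.4481 -0.0221  0.1262]
scene yel [327.1979 233.5104] 96 [ 0.5626 -0.0219  0.1136] [ 0.5477 -0.0405  0.1096] [ 0.5763 -0.0023  0.1185]
scene yel [329.4118 252.3529] 102 [ 0.5742 -0.0307  0.0541] [ 0.5367 -0.051   0.031 ] [0.5872 0.0082 0.0886]
body ((509.1224365234375, -33.20338821411133), (155.51889038085938, 48.826297760009766), 10.039403915405273) [0.5872 0.0034 0.1262]
foot 0.015240382246545003 ((561.9933471679688, -25.71731948852539), (125.15886688232422, 91.22526550292969), 8.611310958862305) 545
slabel 266 [ 0.4958 -0.2538  0.1158] ((495.2455139160156, -253.0555877685547), (56.51454162597656, 35.310218811035156), 6.827091217041016)
bbox flange [ 0.5006 -0.307 ] [0.1614 0.1602]
```

```bash
cat >> h.py <<'E'
np.set_printoptions(precision=4,suppress=True)
from scipy.spatial.transform import Rotation as Ro
YAW=np.radians(7.5); ORG=np.array([.562,-.020,.020])
def Rz(a): return Ro.from_euler('z',a).as_matrix()
# tool in scanner frame, variant A: tool x=-scanner x ; B: +
TA=np.array([[-1,0,0],[0,1,0],[0,0,-1.]]); TB=np.array([[1,0,0],[0,-1,0],[0,0,-1.]])
GT=np.array([-.062,0,.072-.019])  # TCP in scanner frame
SL=np.array([.497,-.254,.116]); CL=np.array([.5163,.3268,.1113]); CN=np.array([-.399,-.056,.915]); CN/=np.linalg.norm(CN)
def aim(label,n,yaw,dist,T):
    x=np.array([np.cos(yaw),np.sin(yaw),0]); x-=n*(x@n); x/=np.linalg.norm(x); R=np.c_[x,np.cross(n,x),n]
    return label+n*dist+R@GT, R@T
E
python3 - <<'E'
from h import *
Z=np.array([0,0,1.])
for nm,T in (('A',TA),('B',TB)):
    R=Rz(YAW); print(nm,'dock',robot.ik(ORG+R@GT,R@T))
    for lab,n,l in ((SL,Z,'s'),(CL,CN,'c')):
        for y in range(-180,180,30):
            q=robot.ik(*aim(lab,n,np.radians(y),.11,T)); 
            if q is not None: print(l,y,np.array(q))
E
```

```text
A dock [  19.2819   13.4936  -32.3761    0.      -44.1303 -101.7819]
s -180 [ -6.2337  13.2152  -2.7387   0.     -74.046   96.2337]
s -150 [ -3.2114  11.2944  -5.2106   0.     -73.495  123.2114]
s -120 [ -0.9203   8.4314  -8.7384   0.     -72.8302 150.9203]
s -60 [  -1.0419    2.7124  -15.2129    0.      -72.0747 -148.9581]
s -30 [  -3.9666    1.5924  -16.3903    0.      -72.0174 -116.0334]
s 0 [ -7.9001   2.3569 -15.5898   0.     -72.0533 -82.0999]
s 30 [-11.3947   4.7047 -13.0449   0.     -72.2504 -48.6053]
s 60 [-13.3478   7.8139  -9.4744   0.     -72.7116 -16.6522]
s 90 [-13.4431  10.7923  -5.8429   0.     -73.3648  13.4431]
s 120 [-11.94    12.9365  -3.1026   0.     -73.9609  41.94  ]
s 150 [ -9.3447  13.8009  -1.9686   0.     -74.2306  69.3447]
c -180 [ 61.346   -0.9272 -32.3297  26.2454 -46.9878  11.7946]
c -150 [ 64.2464   0.7276 -31.1553  26.9578 -47.6642  41.0488]
c -120 [ 67.8013   1.0722 -32.2535  28.0642 -47.7683  67.1711]
c -90 [ 71.1809   0.276  -34.9273  29.2204 -47.4597  90.8698]
c -60 [ 74.0411  -1.459  -38.5365  30.2501 -46.978  114.4926]
c -30 [ 75.9677  -4.0634 -
[... 1297 characters left out ...]
168.2054]
c -150 [  64.2464    0.7276  -31.1553   26.9578  -47.6642 -138.9512]
c -120 [  67.8013    1.0722  -32.2535   28.0642  -47.7683 -112.8289]
c -90 [ 71.1809   0.276  -34.9273  29.2204 -47.4597 -89.1302]
c -60 [ 74.0411  -1.459  -38.5365  30.2501 -46.978  -65.5074]
c -30 [ 75.9677  -4.0634 -42.5804  30.9918 -46.5147 -39.0913]
c 0 [ 75.9799  -7.1594 -46.0758  31.1887 -46.1776  -7.6305]
c 30 [ 73.1508  -9.4856 -47.5201  30.6753 -45.7954  28.1911]
c 60 [ 68.4779  -9.874  -46.363   29.585  -45.2639  64.3991]
c 90 [ 64.0954  -8.5523 -43.4042  28.2482 -44.9744  98.1507]
c 120 [ 61.1795  -6.2523 -39.5558  27.0337 -45.2254 129.8076]
c 150 [ 60.1867  -3.511  -35.5285  26.2736 -45.9999 160.8818]
```

```bash
python3 - <<'E'
from h import *
t=robot.read_t()
R=Rz(0)@TB; robot.goto([.477,-.27,.33],R); print(robot.read_t()-t)
p,Rr=robot.read_position(),robot.read_tcp_rot(); shot('wrist','w1'); np.savez('w1p.npz',p=p,R=Rr); print(p,Rr,robot.read_t())
R=Rz(YAW)@TB; robot.goto(ORG+Rz(YAW)@np.array([-.062,0,.23]),R); 
p,Rr=robot.read_position(),robot.read_tcp_rot(); shot('wrist','w2'); np.savez('w2p.npz',p=p,R=Rr); print(p,Rr,robot.read_t())
E
```

```text
1.7583000000000002
[ 0.4769 -0.2703  0.3298] [[ 1.     -0.0014 -0.0003]
 [-0.0014 -1.      0.0001]
 [-0.0003 -0.0001 -1.    ]] 1.9583
[ 0.5009 -0.0287  0.2504] [[ 0.9915  0.1301  0.0005]
 [ 0.1301 -0.9915 -0.0002]
 [ 0.0005  0.0003 -1.    ]] 3.0083
```

View pics/w1.png

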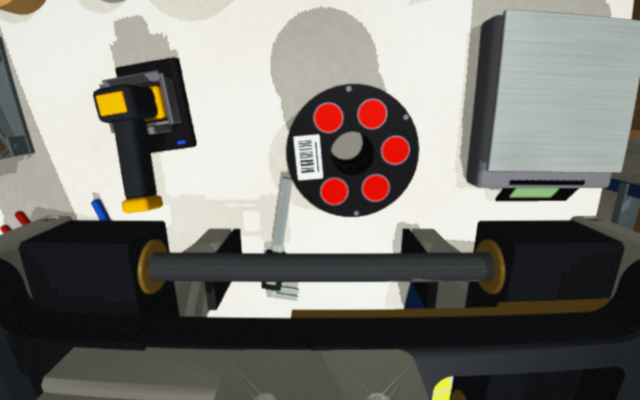

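View pics/w2.png

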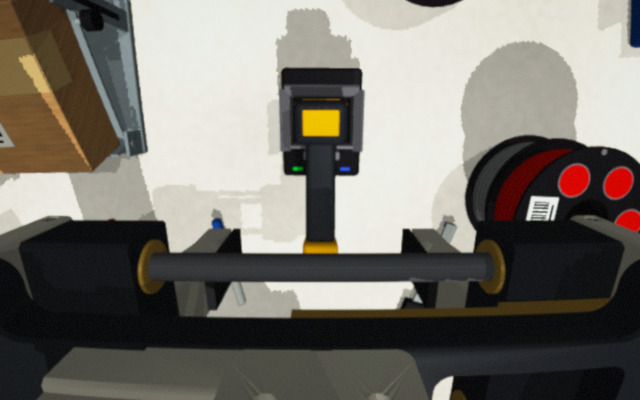

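w1 shows the spool label at (308,157). w2 shows the docked scanner, its yellow head top at (320,122) and its handle running straight down. I'll refine both positions numerically.

```bash
cat >> h.py <<'E'
def wcloud(f):
    z=np.load(f'{f}.npz'); q=np.load(f'{f}p.npz'); ci=robot.camera_info('wrist'); v,u=np.mgrid[:400,:640].astype(float)
    sx,sy=ray(ci,u,v); d=z['d']; P=np.stack([sx*d,sy*d,d,np.ones_like(d)],-1)@np.array(ci['T_tool_cam']).T
    return P[...,:3]@q['R'].T+q['p'],z['im'],d>0
E
python3 - <<'E'
from h import *
P,im,o=wcloud('w1'); s=np.s_[80:220,280:425]; p=P[s];c=im[s].astype(int)
top=abs(p[...,2]-.116)<.006
print('z',np.median(p[top][:,2]),cv2.minEnclosingCircle(p[top][:,:2].astype(np.float32)))
w=top&(c.min(-1)>120); w=cv2.morphologyEx(w.astype(np.uint8),cv2.MORPH_CLOSE,np.ones((5,5)))
nl,lab,st,cen=cv2.connectedComponentsWithStats(w); k=1+np.argmax(st[1:,4]); print(cen[k]+[280,80],st[k],p[lab==k].mean(0),cv2.minAreaRect((p[lab==k][:,:2]*1000).astype(np.float32)))
P,im,o=wcloud('w2'); s=np.s_[60:255,270:375]; p=P[s];c=im[s].astype(int);h=cv2.cvtColor(im[s],cv2.COLOR_RGB2HSV).astype(int)
y=(h[...,1]>130)&(h[...,0]>12)&(h[...,0]<30)
nl,lab,st,cen=cv2.connectedComponentsWithStats(y.astype(np.uint8))
for k in range(1,nl):
    if st[k,4]>30: q=p[lab==k]; print('yel',cen[k]+[270,60],st[k,4],q.mean(0),cv2.minAreaRect((q[:,:2]*1000).astype(np.float32)))
ft=(c.max(-1)<70)&(p[...,2]<.02)&(p[...,2]>.005); q=p[ft]; print('foot',cv2.minAreaRect((q[:,:2]*1000).astype(np.float32)),np.median(q[:,2]))
hb=(p[...,2]>.075)&(p[...,2]<.15); q=p[hb]; print('body',cv2.minAreaRect((q[:,:2]*1000).astype(np.float32)))
# handle centreline
d=np.array([np.cos(YAW),np.sin(YAW)]); n=np.array([-d[1],d[0]])
for a in (-.11,-.09,-.07,-.05,-.04):
    g=q[abs((q[:,:2]-ORG[:2])@d-a)<.006]; e=(g[:,:2]-ORG[:2])@n; print(a,e.min(),e.max(),(e.min()+e.max())/2,g[:,2].max())
g=q[abs(q[:,2]-.114)<.004]; g=g[(g[:,:2]-ORG[:2])@d>-.03]; e=(g[:,:2]-ORG[:2]); print('head along',(e@d).min(),(e@d).max(),'across',(e@n).min(),(e@n).max())
E
```

```text
z 0.11698263956762339 ((0.5004683136940002, -0.30784955620765686), 0.0804465189576149)
[307.9864 156.8217] [  13   54   30   47 1178] [ 0.4965 -0.2551  0.119 ] ((506.74365234375, -254.5223846435547), (77.21605682373047, 33.792152404785156), 0.8231986165046692)
yel [321.0625  99.0268] 112 [ 0.5846 -0.0182  0.0763] ((585.2179565429688, -17.90711784362793), (6.201788902282715, 45.475624084472656), 7.484100341796875)
yel [320.5 122.5] 1060 [ 0.5619 -0.0206  0.1174] ((561.717529296875, -20.56051254272461), (24.675539016723633, 34.74336624145508), 7.478628635406494)
yel [319.8455 247.0353] 453 [ 0.4509 -0.0346  0.1411] ((502.58966064453125, -26.800039291381836), (133.21786499023438, 34.31043243408203), 8.389260292053223)
foot ((559.2974853515625, -21.192398071289062), (128.75564575195312, 96.04251098632812), 7.479435443878174) 0.016693784848662296
body ((509.76422119140625, -27.167037963867188), (148.53787231445312, 50.89438247680664), 7.225346088409424)
-0.11 -0.01533012591035596 0.01436468113983232 -0.0004827223852618204 0.11954347626384665
-0.09 -0.01515095852467882 0.014226388080631595 -0.0004622852220236128 0.11703351539588333
-0.07 -0.015073078692347764 0.01417820604896383 -0.0004474363216919672 0.11352705306857205
-0.05 -0.014989589288280186 0.014059647234766647 -0.00046497102675676933 0.1098724114245932
-0.04 -0.014962887072677285 0.013997814492050177 -0.000482536290313554 0.10852685483456165
head along -0.019377163087779002 0.01919609279440388 across -0.02446879168917975 0.023536531804785505
```

```bash
sed -i 's/^ORG=.*//;s/ORG=np.array(\[.562,-.020,.020\])/ORG=np.array([.5619,-.0205,.020])/;s/SL=np.array(\[.497,-.254,.116\])/SL=np.array([.4967,-.2547,.116])/' h.py; grep -n "ORG=\|SL=" h.py
python3 - <<'E'
from h import *
R=Rz(YAW)
robot.servo_line(ORG+R@GT,R@TB,speed=.12); print(robot.read_t(),robot.read_position(),ORG+R@GT,robot.read_force())
robot.move_gripper(0.0); print(robot.read_t(),robot.read_grip_width()*88,robot.read_force(),robot.read_ft_torque(),robot.read_position())
np.savez('grasp.npz',p=robot.read_position(),R=robot.read_tcp_rot())
shot('side','s2')
E
python3 -c "
import cv2;a=cv2.imread('pics/s2.png');cv2.imwrite('pics/s2c.png',cv2.resize(a[90:230,250:410],None,fx=4,fy=4))"
```

```text
22:YAW=np.radians(7.5); ORG=np.array([.5619,-.0205,.020])
27:SL=np.array([.4967,-.2547,.116]); CL=np.array([.5163,.3268,.1113]); CN=np.array([-.399,-.056,.915]); CN/=np.linalg.norm(CN)
4.6333 [ 0.5009 -0.0285  0.0736] [ 0.5004 -0.0286  0.073 ] [-0.0727 -0.5178  0.2102]
5.575 29.93942034141618 [-0.1608  0.2342 -0.068 ] [-0.0829  0.1138 -0.0237] [ 0.5004 -0.0286  0.073 ]
```

View pics/s2c.png

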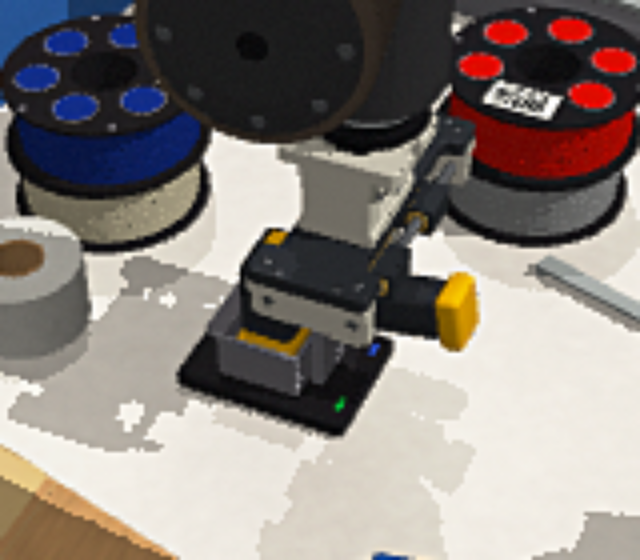

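The fingers are closed on the handle (29.9 mm). Next I lift and check for droop.

```bash
python3 - <<'E'
from h import *
R=Rz(YAW); p=ORG+R@GT
robot.servo_line(p+[0,0,.06],speed=.06); print(robot.read_force())
robot.servo_line(p+[0,0,.21],speed=.15); print(robot.read_t(),robot.read_force(),robot.read_ft_torque(),robot.read_grip_width()*88)
np.savez('w3p.npz',p=robot.read_position(),R=robot.read_tcp_rot()); shot('wrist','w3'); shot('side','s3')
E
python3 -c "
import cv2;a=cv2.imread('pics/s3.png');cv2.imwrite('pics/s3c.png',cv2.resize(a[60:220,250:430],None,fx=4,fy=4))"
```

```text
[ 0.0024  0.0825 -2.3062]
7.925 [ 0.4108  0.0879 -2.0492] [-0.196   0.1998  0.0337] 29.97194895179841
```

View pics/s3c.png

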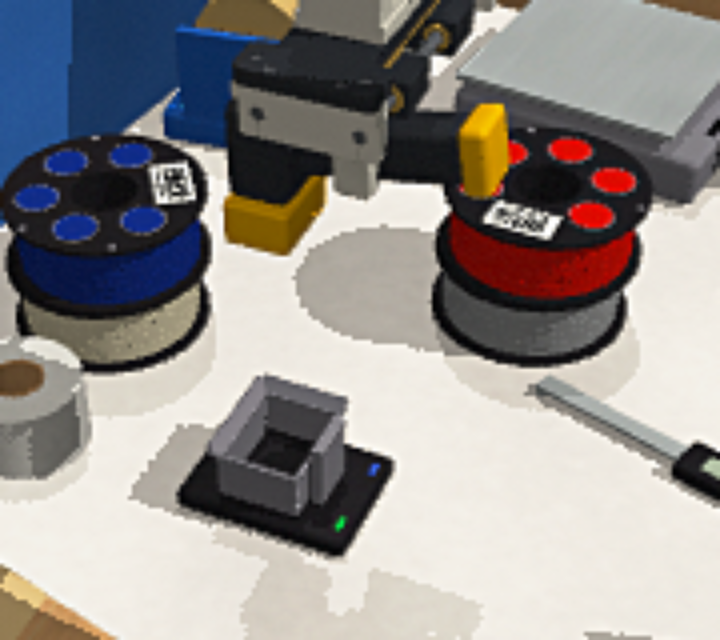

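View pics/w3.png

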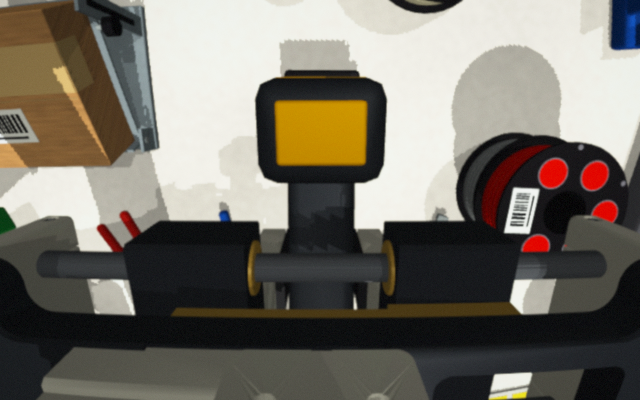

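```bash
cat >> h.py <<'E'
def headpose(f):
    "scanner origin and axes in tool frame from yellow head-top patch"
    P,im,o=wcloud(f); q=np.load(f'{f}p.npz'); p=(P-q['p'])@q['R']; h=cv2.cvtColor(im,cv2.COLOR_RGB2HSV).astype(int)
    y=o&(h[...,1]>130)&(h[...,0]>12)&(h[...,0]<30); y[:, :250]=0; y[:,400:]=0; y[:85]=0; y[185:]=0
    y=cv2.erode(y.astype(np.uint8),np.ones((5,5)))>0
    X=p[y]; ce=X.mean(0); nn=np.linalg.svd(X-ce,full_matrices=False)[2][2]; nn*=-np.sign(nn[2])
    print(f,'n pts',len(X),'centre(tool)',ce,'expected',[.062,0,-.041],'normal',nn,'tilt xz deg',np.degrees(np.arctan2(nn[0],-nn[2])),'yz',np.degrees(np.arctan2(nn[1],-nn[2])))
    return ce,nn
E
python3 -c "
from h import *
headpose('w3')"
```

```text
w3 n pts 4728 centre(tool) [ 0.0621  0.0002 -0.0422] expected [0.062, 0, -0.041] normal [ 0.0034  0.0004 -1.    ] tilt xz deg 0.19479604451508614 yz 0.023322748407208847
```

```bash
python3 - <<'E'
from h import *
pos,R=aim(SL,np.array([0,0,1.]),0,.11,TB)
robot.servo_line(pos,R,speed=.2); robot.dwell(.4)
print(robot.read_t(),robot.read_position()-pos,robot.read_qvel())
np.savez('w4p.npz',p=robot.read_position(),R=robot.read_tcp_rot()); shot('wrist','w4'); shot('scene','sc4')
headpose('w4'); robot.dwell(1.5); print(robot.read_t(),robot.read_position()-pos)
E
```

```text
9.75 [0.0001 0.0003 0.    ] [-0.173   0.1132 -0.0239  0.0443 -0.0304  0.0267]
w4 n pts 4744 centre(tool) [ 0.0624  0.0004 -0.0422] expected [0.062, 0, -0.041] normal [ 0.0031  0.0008 -1.    ] tilt xz deg 0.1752673936991771 yz 0.046003729084223274
11.35 [ 0. -0.  0.]
```

View pics/sc4.png

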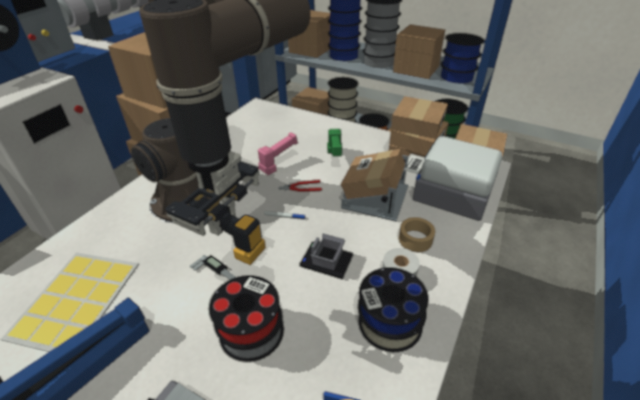

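View pics/w4.png

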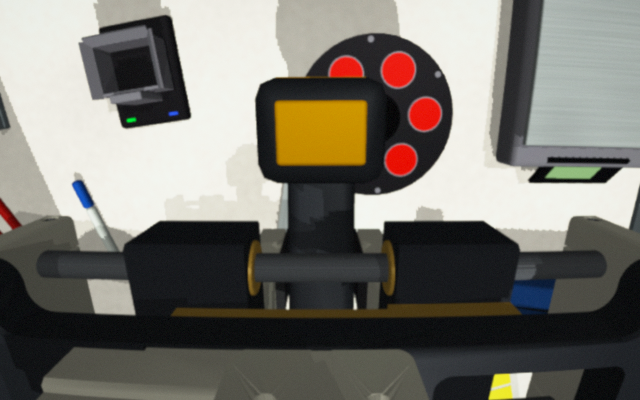

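```bash
python3 - <<'E'
from h import *
pos,R=aim(CL,CN,np.radians(50),.11,TB); print(pos)
robot.servo_line([.44,-.1,.31],speed=.2)
try: robot.servo_line(pos,R,speed=.2)
except robot.Unreachable as e:
    print('line no',e); robot.goto(pos,R)
robot.dwell(.4)
print(robot.read_t(),robot.read_position()-pos,robot.read_qpos())
np.savez('w5p.npz',p=robot.read_position(),R=robot.read_tcp_rot()); shot('wrist','w5'); shot('side','s5')
headpose('w5'); robot.dwell(1.5); print(robot.read_t(),robot.read_position()-pos)
E
```

```text
[0.4172 0.269  0.2427]
14.7167 [ 0.0001 -0.0001  0.    ] [ 70.0857  -9.9756 -47.      29.992  -45.4419  52.5358]
w5 n pts 5503 centre(tool) [ 0.0583  0.0058 -0.0247] expected [0.062, 0, -0.041] normal [-0.9613 -0.2382 -0.1386] tilt xz deg -81.7980199659994 yz -59.81221591818894
16.3167 [ 0. -0. -0.]
```

View pics/s5.png

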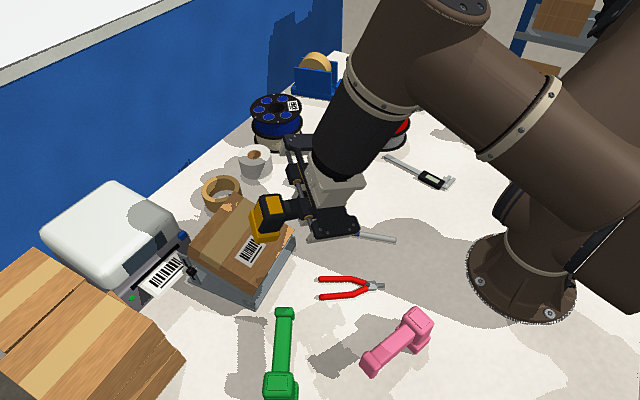

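View pics/w5.png

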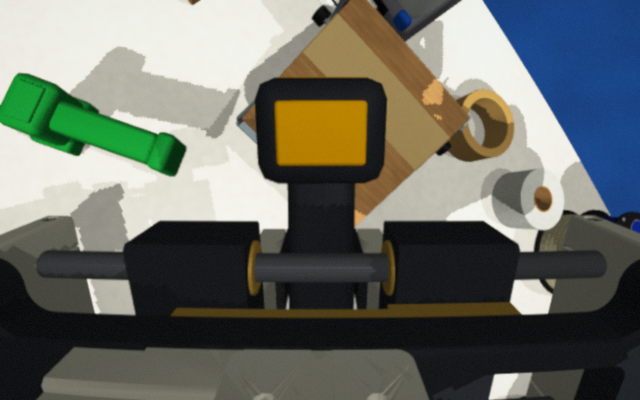

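```bash
python3 - <<'E'
from h import *
P,im,o=wcloud('w5'); m=np.zeros((400,640),bool); m[30:75,330:380]=1; m[100:170,392:425]=1
X=P[m&o]; ce=np.median(X,0); 
for _ in range(4):
    nn=np.linalg.svd(X-ce,full_matrices=False)[2][2]; nn*=np.sign(nn[2]); X=X[abs((X-ce)@nn)<.004]; ce=X.mean(0)
print(len(X),nn,CN,'label off plane',(CL-ce)@nn,'angle to beam',np.degrees(np.arccos(nn@-robot.read_tcp_rot()[:,2])))
E
```

```text
2705 [-0.3669 -0.0587  0.9284] [-0.3991 -0.056   0.9152] label off plane -0.004222357329184009 angle to beam 2.000794303618621
```

```bash
python3 - <<'E'
from h import *
R=Rz(YAW); p=ORG+R@GT; T=R@TB
robot.servo_line([.44,.12,.31],T,speed=.2)
robot.servo_line(p+[0,0,.16],T,speed=.2); robot.dwell(.3)
np.savez('w6p.npz',p=robot.read_position(),R=robot.read_tcp_rot()); shot('wrist','w6'); shot('side','s6')
headpose('w6'); print(robot.read_t(),robot.read_position()-p,robot.read_force())
E
python3 -c "
import cv2;a=cv2.imread('pics/s6.png');cv2.imwrite('pics/s6c.png',cv2.resize(a[60:220,250:430],None,fx=4,fy=4))"
```

```text
w6 n pts 4801 centre(tool) [ 0.0623 -0.     -0.0422] expected [0.062, 0, -0.041] normal [ 0.0046  0.0005 -1.    ] tilt xz deg 0.2654865336436652 yz 0.031222904571697893
18.7917 [-0.      0.0003  0.1602] [ 1.1963  0.7523 -1.8264]
```

View pics/s6c.png

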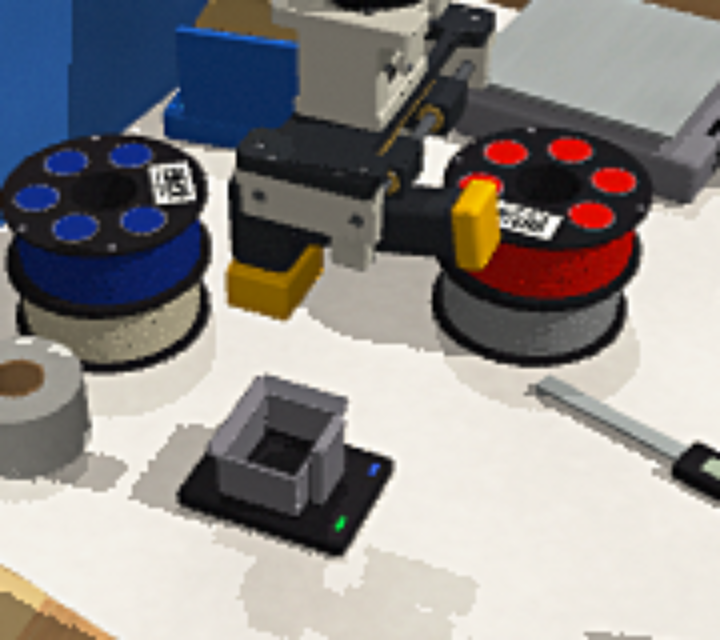

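No slip so far, so I lower it into the cup slowly and watch the force.

```bash
python3 - <<'E'
from h import *
R=Rz(YAW); p=ORG+R@GT
robot.servo_line(p+[0,0,.06],speed=.12); robot.dwell(.2); f0=np.array(robot.read_force())
for z in (.035,.015,.004,.002,.001,.0003):
    robot.servo_line(p+[0,0,z],speed=.04); f=np.array(robot.read_force())-f0; print(z,f,robot.read_position()-p)
    if np.linalg.norm(f)>8: print('stop'); break
robot.dwell(.3); print(np.array(robot.read_force())-f0,robot.read_t())
shot('side','s7')
E
python3 -c "
import cv2;a=cv2.imread('pics/s7.png');cv2.imwrite('pics/s7c.png',cv2.resize(a[90:230,250:410],None,fx=4,fy=4))"
```

```text
0.035 [-0.3427 -0.443   0.1144] [ 0.0001 -0.      0.035 ]
0.015 [ 0.4828  0.0097 -0.1093] [ 0.     -0.0001  0.0149]
0.004 [ 0.6662  0.0624 -0.3916] [-0.0002 -0.0001  0.0037]
0.002 [-0.0007  0.5911 -0.109 ] [-0.    -0.     0.002]
0.001 [-0.3294  0.1385 -0.114 ] [0.    0.    0.001]
0.0003 [-0.1427 -0.1916 -0.1683] [-0.      0.      0.0003]
[ 0.2463 -0.3933  0.0648] 22.875
```

View pics/s7c.png

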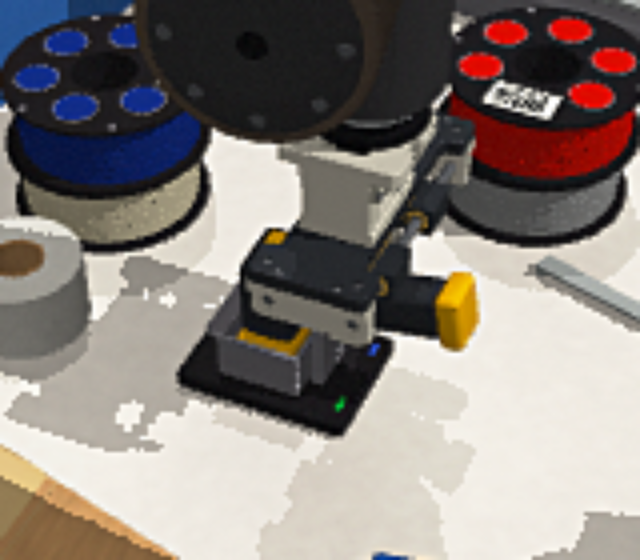

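```bash
python3 - <<'E'
from h import *
R=Rz(YAW); p=ORG+R@GT; f0=np.array(robot.read_force())
for z in (-.0002,-.0007,-.0012):
    robot.servo_line(p+[0,0,z],speed=.02); f=np.mean([robot.read_force() for _ in range(3)],0); print(z,f-f0)
    if f[2]-f0[2]>1.2: break
robot.move_gripper(1.0); print(robot.read_grip_width(),robot.read_t())
robot.servo_line(p+[0,0,.18],speed=.12); robot.dwell(.3); print(robot.read_t(),robot.read_force())
np.savez('w8p.npz',p=robot.read_position(),R=robot.read_tcp_rot()); shot('wrist','w8'); shot('side','s8'); shot('scene','sc8')
P,im,o=wcloud('w8'); s=np.s_[60:255,270:375]; q=P[s];h=cv2.cvtColor(im[s],cv2.COLOR_RGB2HSV).astype(int)
y=(h[...,1]>130)&(h[...,0]>12)&(h[...,0]<30)&(q[...,2]>.1)&(q[...,0]>.53); print(q[y].mean(0),cv2.minAreaRect((q[y][:,:2]*1000).astype(np.float32)))
E
```

```text
-0.0002 [-0.6905 -0.5488  3.1114]
0.996477339393814 24.25
26.2 [0.2814 0.5    1.0078]
[ 0.5618 -0.0206  0.1228] ((557.088623046875, -24.209678649902344), (52.709686279296875, 41.297821044921875), 6.653543949127197)
```

View pics/s8.png

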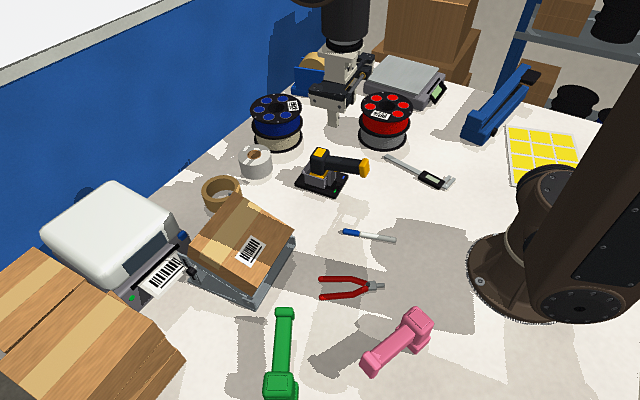

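View pics/w8.png

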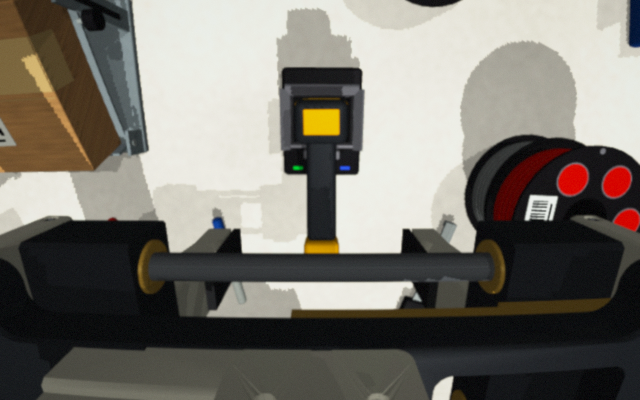

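View pics/sc8.png

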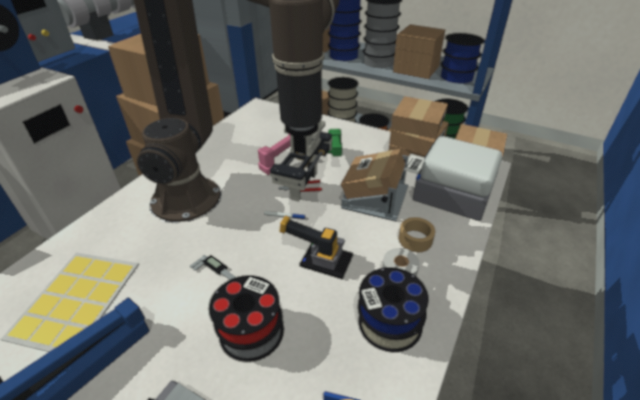

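```bash
python3 - <<'E'
import cv2,numpy as np
a=cv2.imread('pics/side0.png');b=cv2.imread('pics/s8.png')
s=np.s_[215:310,300:410]
cv2.imwrite('pics/cmp.png',cv2.resize(np.hstack([a[s],b[s]]),None,fx=3.5,fy=3.5))
E
```

```text
(no output)
```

View pics/cmp.png

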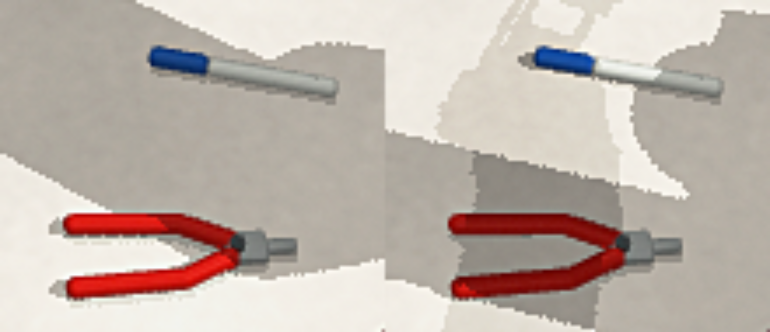

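Nothing has moved: the marker and cutters are at the same pixels before and after, and only the shadows differ.

```bash
python3 -c "
from rig import robot
robot.job_done(); print(robot.read_t())"
```

```text
the job is handed in; nothing more can be done
the job is handed in; nothing more can be done
```

I scanned the red spool's label, then the brown carton's, and put the scanner back nose down in its dock. I handed the job in at about 26 s. The rig gives no read confirmation, so whether each scan registered is not directly verified.

- **Scans:** I aimed the scanner along each label's normal from 11 cm and held it still for about 2 s each time. The arm was within about 0.3 mm of its target both times.
- **Grip:** the wrist camera showed no slip or droop after the lift, at the spool and just before docking.
- **Docking:** the window touched the cup floor with about 3 N before I opened the fingers. The head top came back to within about 0.2 mm of where it started.
- **Other things on the bench:** a close before/after comparison shows the cutters and marker unmoved. The side and scene pictures show no change to the spools, carton and other items.

Two checks disagreed:
- **Carton tilt:** a rough wrist-camera fit of the carton face differed by about 2° and 4 mm from the plane I aimed by. The side and scene cameras agreed on that plane, so I kept it.
- **Carton slip check:** the automatic check failed there because it mistook brown cardboard for the scanner's yellow patch. I judged slip from the picture instead: the head was in the same place as at the spool.

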